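Fasten the pot tray to the shaker with a T-toggle

ROBOT

A 7-joint arm with a two-finger parallel gripper is mounted at the origin on a cart in front of the work surface, level with it; the furniture and walls round the work are solid. World frame = base frame: x ahead of the robot, y to its left, z up, the work surface at z = 0. Lengths are in m, angles in rad, forces in N, time in s.
With the tool pointing down it reaches from about 0.4 to 0.85 m from the base axis. Payload 4.5 kg.
Tool frame: the origin (TCP) lies midway between the tips of the shut fingers; the grasp point (between the pads) lies 19 mm behind it; z points along the fingers, y is the line along which they close (so a half turn about z gives the same grasp; the last joint's range is limited). The gripper opens to 88 mm and grips with 3 to 60 N. Pads are 18 mm wide; open, the fingers measure 123 mm over their backs; the gripper's body (75 mm by 187 mm) begins 45 mm behind the grasp point.
Start: joints at [-1.31, 0.689, -0.195, 1.565, 0.157, 0.902, -0.215], TCP at [0.141, 0.609, 0.239] pointing down, gripper open.
Joint ranges: [-3.01, 3.01], [-0.46, 2.08], [-1.47, 1.51], [0.13, 2.56], [-1, 4.14], [0.04, 2.09], [-2.66, 2.66]. Speed limits (rad/s): [2.57, 2.57, 3.14, 3.14, 3.14, 3.14, 3.14].

INTERFACE

Orientations are given as a 3x3 rotation matrix whose columns are the frame's x, y, z axes.
In Python, from bench import bot, fingers, inverse_kinematics, viewer gives the robot as it stands. The module is installed in compiled form; this text tells all that it offers. Calls block until the motion is done:
- bot.move_to(position, orientation): joint-space move of the TCP to a pose.
- bot.move_linear(position, rotation=None, velocity=0.15): straight line of the TCP; rotation=None keeps the orientation; velocity is the mean speed in m/s.
- bot.set_joints(angles): joint-space move.
- fingers.move_gripper(opening): finger opening in m; the grip force is fixed at half the most; returns when the fingers have stopped.
- bot.sleep(seconds).
- inverse_kinematics(position, orientation): joint angles nearest the present ones, or None.
- bot.get_state(): the state.
- viewer.capture(name): name is "scene" or "side" or "wrist"; returns (picture, depth): 420x560x3 uint8, blue, green, red; 420x560 float32, m along the optical axis (not along the pixel's ray), 0 where there is no reading.
- viewer.camera_params(name): a dict with "fx", "fy", "cx", "cy" (pixels), "T" (4x4, takes a point from camera to world coordinates); the wrist camera has in their place "mount" (4x4, takes a point from camera to tool coordinates, whose origin is the TCP and whose axes are the flange's). Camera axes: x right, y down, z forward; pixel columns grow to the right and rows downward; lengths in m; the calibration is good to about 2 mm. A picture is of the moment at which its call begins: read the wrist's pose just before it. camera_params takes no time and is no camera call.
A pose or a line that the arm cannot do raises bot.IKError and nothing moves.
- bot.finish_job(): hands the job in; it is judged then, once.
The state is a dict: "t": time; "joint_positions": joint angles; "dq": joint speeds; "joint_torque": joint torques, N m; "ee_pos": TCP position; "tcp_rot": TCP orientation; "contact_force": force on the tool from outside, world axes, zero at the start; "ft_torque": the same for the moment, N m; "gripper_width": finger opening in m; "grip_force": force on a finger pad.
Only numpy, scipy, OpenCV 4.12 (cv2) and the standard library are available. Lean on these libraries where they do the work, as an engineer would, in place of code of your own. Each camera call takes 0.05 s, during which the arm holds its last target. There are 200 camera calls.

TASK

The blue pot tray lies loose on the shaker and must be fastened before a run. Take the orange-handled T-toggle out of its grey parking block, pass its T-shaped foot down through the narrow slot in the middle of the tray and the platform below it until its collar sits on the tray, then turn it a quarter turn so that the foot catches crosswise under the platform, and let go. Leave the tray lying in its place with all its pots and the vial standing in their holes.

Things in the scene. Friction and masses are not known exactly. Their poses are not given: they have to be found in the camera images.
- toggle: loose upright T-toggle, 80 g; starts with its collar on the parking block, foot in the block's hole. Origin: centre of the collar's underside (steel collar 42 mm across, 5 thick); z up; x along grip bar and T-foot, which are parallel. Orange bar 40 (x) x 14 (y) mm, z 38 to 64 mm, on a 13 mm stem. Below: shank 7.6 mm thick, T-foot 26 (x) x 8 (y) mm, z -16 to -23 mm.
- toggle_grip (a point): centre of the toggle's orange grip bar, 51 mm above the collar's underside; axes as toggle.
- parking: grey parking block, fixed, 64 x 64 x 32 mm, with a round hole 34 mm across right through it; origin: centre of its underside, on the bench.
- shaker: orbital shaker, fixed, not running, 150 (x) x 240 (y) x 73 mm to the top of its aluminium platform. Origin: centre of the underside, on the bench, z up. The platform is 6 mm thick, with a free gap of 22 mm beneath it; steel strips 8 mm high round its edge locate the tray with about 1.5 mm of play.
- platform_slot (a point): centre of the platform's slot, on the platform's top (z 73 mm), axes as shaker. Slot goes through, 32.5 mm along x, 13 mm wide along y. The toggle enters with its bar along x; fastened, its bar lies along y (turned either way). With the collar on the tray, the T-foot's top is 5 mm below the platform's underside.
- tray_slot (a point): centre of the tray's slot, on the upper face of the tray's 5 mm floor (78 mm above the bench when in place); 34.5 mm along x by 15 mm along y, right over the platform's slot.
- tray: blue tray, loose, 0.6 kg, 122 (x) x 212 (y) mm, floor 5 mm thick, with a raised 10 mm holder block at each y end (from 43 to 105 mm off the middle), each with two round 53 mm holes at x = +-28.5, y = +-74 mm. Origin: centre of its underside, axes as the shaker's.
- sample_pot_0: sample pot with white lid, 49 mm across, 59 mm tall, standing in a tray hole; origin: centre of its underside, z up.
- sample_pot_1: sample pot with blue lid, 49 mm across, 59 mm tall, standing in a tray hole; origin: centre of its underside, z up.
- sample_pot_2: sample pot with white lid, 49 mm across, 59 mm tall, standing in a tray hole; origin: centre of its underside, z up.
- vial_green: vial with green contents and a white cap with a green disc on top, 45 mm across, 79 mm tall, standing in a tray hole; origin: centre of its underside, z up.
Not all that is in view belongs to the job. What is shaped like the vial_green but red or yellow is not meant.

How it is judged:
On the way, in this order (a step that is already met when the one before it is completed fails the run):
1. the T-foot is through the slot, lengthwise with it, below the platform (x of toggle in the frame of shaker between -0.008 and 0.008 m and y of toggle in the frame of shaker between -0.006 and 0.006 m and z of toggle in the frame of shaker between 0.07 and 0.0822 m and angle between the x axis of toggle and the x axis of shaker, either way round below 0.45 rad), for 0.1 s.
2. the toggle is turned crosswise under the platform (x of toggle in the frame of shaker between -0.008 and 0.008 m and y of toggle in the frame of shaker between -0.006 and 0.006 m and z of toggle in the frame of shaker below 0.0835 m and angle between the x axis of toggle and the x axis of shaker, either way round above 1.2 rad), for 0.2 s.
At the end, for the whole second after the job is handed in: Toggle released, at rest, upright within 0.12 rad, collar within 3 mm of the tray, bar at least 1.2 rad from the slot's length, within 8 mm along and 6 mm across of the slot's middle; tray flat in place (lifted under 3 mm); pots and vial upright (0.15 rad) in their holes (lifted under 5 mm) (x of toggle in the frame of shaker between -0.008 and 0.008 m and y of toggle in the frame of shaker between -0.006 and 0.006 m and z of toggle in the frame of shaker between 0.075 and 0.081 m and angle between the x axis of toggle and the x axis of shaker, either way round above 1.2 rad and angle between toggle's own z axis and vertical below 0.12 rad and linear speed of toggle below 0.02 m/s and z of tray in the frame of shaker below 0.076 m and angle between tray's own z axis and vertical below 0.04 rad and angle between each of sample_pot_0, sample_pot_1, sample_pot_2, vial_green's own z axis and vertical below 0.15 rad and z of each of sample_pot_0, sample_pot_1, sample_pot_2, vial_green in the frame of shaker below 0.083 m); the robot touches nothing.
It fails at once if a pot or the vial is tipped over or taken out of its hole (angle between any of sample_pot_0, sample_pot_1, sample_pot_2, vial_green's own z axis and vertical above 0.5 rad or z of any of sample_pot_0, sample_pot_1, sample_pot_2, vial_green in the frame of shaker above 0.1 m).
It fails at once if the tray is lifted off the platform (z of tray in the frame of shaker above 0.085 m).
It also fails if it takes over 45 s, if anything falls off the work surface, if the arm or the gripper's body presses on something with over 40 N, if the wrist force passes 120 N, or if a joint passes its speed limit or range.

## Working session

There is one attempt and no reset: what is moved stays moved. The work goes in short steps, each a Python script; the robot and the scene stay as the last script left them, time stands still between calls to the robot, and variables do not carry over. Pictures are saved under pics/ and viewed, at most 10 in all, crops included, and the job is handed in when it is done.

```bash
mkdir -p pics; python3 - <<'E'
from bench import bot, viewer
import cv2,numpy as np
for n in("scene","side"):
    p,d=viewer.capture(n);cv2.imwrite(f"pics/{n}0.png",p);np.savez(f"{n}0.npz",p=p,d=d,**viewer.camera_params(n));print(n,viewer.camera_params(n))
print(viewer.camera_params("wrist"));s=bot.get_state();print(s["t"],s["ee_pos"],s["tcp_rot"],s["gripper_width"])
E
```

```text
scene {'fx': 502.1316671970482, 'fy': 502.1316671970482, 'cx': 271.8891753345127, 'cy': 211.53025567941665, 'T': array([[ 8.40053695e-01, -2.03559833e-01,  5.02864976e-01,
         5.08686879e-03],
       [-5.42503240e-01, -3.15476338e-01,  7.78565935e-01,
        -7.89175253e-01],
       [ 1.57249658e-04, -9.26843069e-01, -3.75448932e-01,
         4.74539830e-01],
       [ 0.00000000e+00,  0.00000000e+00,  0.00000000e+00,
         1.00000000e+00]])}
side {'fx': 405.4399851365378, 'fy': 405.4399851365378, 'cx': 281.26269295848465, 'cy': 209.86767381780135, 'T': array([[ 0.99943958,  0.03216128, -0.00928326,  0.5007655 ],
       [ 0.02402199, -0.49595355,  0.86801671, -0.78254907],
       [ 0.02331247, -0.86775326, -0.49644819,  0.52558944],
       [ 0.        ,  0.        ,  0.        ,  1.        ]])}
{'fx': 327.1671510400747, 'fy': 327.1671510400747, 'cx': 278.8322389150677, 'cy': 208.13075170684846, 'mount': array([[-1.08451613e-03, -9.54287914e-01, -2.98886937e-01,
         7.70981236e-02],
       [ 9.99998744e-01, -1.38046040e-03,  7.79030044e-04,
         2.71857182e-04],
       [-1.15602054e-03, -2.98885717e-01,  9.54288212e-01,
        -1.46118010e-01],
       [ 0.00000000e+00,  0.00000000e+00,  0.00000000e+00,
         1.00000000e+00]])}
0.1 [0.14043958 0.60846085 0.2379987 ] [[-9.74403797e-01  2.24804710e-01 -2.88665329e-04]
 [ 2.24804885e-01  9.74402566e-01 -1.55035214e-03]
 [-6.72502267e-05 -1.57556239e-03 -9.99998757e-01]] 0.08824778882800656
```

View pics/scene0.png

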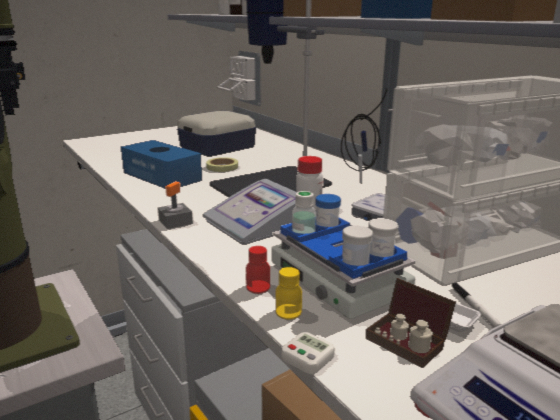

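View pics/side0.png

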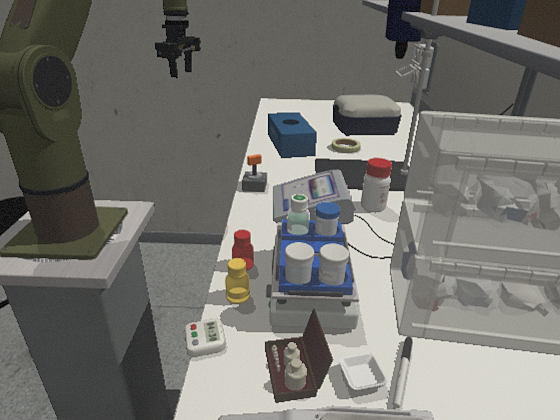

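Candidates: the only orange-handled T is at scene (173,189) / side (254,159), sitting on the grey block. The red (258,270) and yellow (289,292) vials and the red-capped bottle (310,180) are not meant. The shaker with the blue tray is at scene (340,255), with the green vial at back left. Next I'll check the choice in a close crop and locate things in 3D.

```bash
cat > h.py <<'E'
import numpy as np,cv2
def cloud(p,d,k,T):
    v,u=np.mgrid[:420,:560]; P=np.stack([(u-k["cx"])/k["fx"]*d,(v-k["cy"])/k["fy"]*d,d],-1)
    return P@T[:3,:3].T+T[:3,3]
def rect(xy):
    return cv2.minAreaRect(np.float32(xy)*1000)
E
python3 - <<'E'
from h import *
for n in("scene","side"):
    f=np.load(n+"0.npz");p=f["p"];d=f["d"];P=cloud(p,d,f,f["T"]);hsv=cv2.cvtColor(p,cv2.COLOR_BGR2HSV);H,S,V=[hsv[...,i].astype(int) for i in range(3)]
    x,y,z=[P[...,i] for i in range(3)]; ok=d>0
    m=ok&(H>4)&(H<16)&(S>150)&(V>120)&(z>.05)&(z<.12)&(y>0)&(x<.6)
    q=P[m];print(n,"orange",m.sum(),q.mean(0).round(4),q.min(0).round(3),q.max(0).round(3))
    t=q[q[:,2]>q[:,2].max()-.006];print(" top",len(t),t.mean(0).round(4),rect(t[:,:2]))
    c=q.mean(0)
    b=ok&(abs(x-c[0])<.06)&(abs(y-c[1])<.06)&(z>.022)&(z<.033);print(" block top",b.sum(),rect(P[b][:,:2]))
    bl=ok&(H>100)&(H<125)&(S>150)&(z>.074)&(z<.095)&(abs(x-.6)<.2)&(abs(y+.1)<.25)
    q=P[bl];print(" tray",len(q),np.percentile(q[:,2],[5,50,95]).round(4),rect(q[:,:2]))
    lid=ok&(z>.131)&(z<.142)&(abs(x-.6)<.15)&(abs(y+.1)<.2); k,l,st,ce=cv2.connectedComponentsWithStats(lid.astype(np.uint8))
    for i in range(1,k):
        if st[i,4]>40: print(" lid",ce[i].round(),st[i,4],P[l==i].mean(0).round(4),[v for v in cv2.minEnclosingCircle(np.float32(P[l==i][:,:2])*1000)])
    if n=="scene": a=cv2.resize(p[160:240,130:230],(560,448),interpolation=2)
    else: e=cv2.resize(p[180:330,255:370],(345,450),interpolation=2)[:448]
cv2.imwrite("pics/crop.png",np.hstack([a[:, 80:500],e]))
E
```

```text
scene orange 125 [0.4091 0.2587 0.0885] [0.392 0.248 0.074] [0.429 0.273 0.098]
 top 51 [0.4071 0.259  0.0959] ((408.75640869140625, 261.0496826171875), (38.529415130615234, 14.485786437988281), 30.062686920166016)
 block top 216 ((424.2666015625, 250.1914520263672), (95.46585845947266, 96.76972198486328), 85.7880859375)
 tray 1621 [0.0784 0.0827 0.09  ] ((553.9075927734375, -165.27252197265625), (123.04525756835938, 210.2354278564453), 0.012861540541052818)
 lid [426. 206.] 567 [ 0.7132 -0.2156  0.1366] [(729.9877319335938, -198.2578887939453), 94.87152099609375]
 lid [328. 199.] 262 [ 0.5796 -0.0951  0.137 ] [(582.852294921875, -91.2759017944336), 25.471664428710938]
 lid [304. 206.] 90 [ 0.5201 -0.0991  0.1367] [(524.9758911132812, -92.1880874633789), 15.82761287689209]
 lid [369. 229.] 766 [ 0.5495 -0.2421  0.1372] [(553.5458984375, -240.08529663085938), 52.20954132080078]
side orange 87 [0.4113 0.261  0.0884] [0.394 0.25  0.075] [0.427 0.27  0.099]
 top 29 [0.4091 0.2612 0.0965] ((410.45843505859375, 262.18194580078125), (33.81583786010742, 7.692134857177734), 32.27445602416992)
[... 204 characters left out ...]
6367188, 119.8401107788086), 89.73334503173828)
 lid [327. 209.] 313 [ 0.5833 -0.0929  0.1375] [(583.2338256835938, -88.66790008544922), 25.234638214111328]
 lid [298. 210.] 74 [ 0.5265 -0.0996  0.1365] [(527.874267578125, -92.77316284179688), 16.016170501708984]
 lid [405. 238.] 257 [ 0.7111 -0.1865  0.1364] [(715.7213134765625, -172.53445434570312), 73.22652435302734]
 lid [299. 252.] 489 [ 0.5263 -0.2399  0.1376] [(526.5079345703125, -235.9031219482422), 24.911012649536133]
 lid [334. 253.] 493 [ 0.5826 -0.2401  0.1375] [(583.5584106445312, -236.85052490234375), 24.751554489135742]
 lid [427. 274.] 196 [ 0.7217 -0.2862  0.1365] [(725.0637817382812, -278.4792785644531), 26.159936904907227]
```

View pics/crop.png

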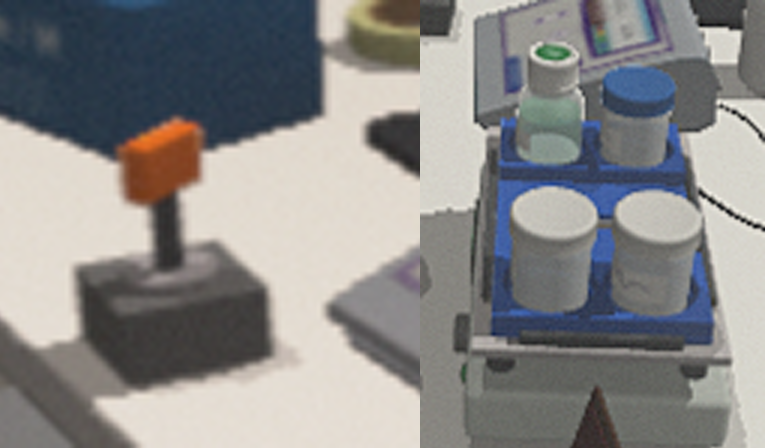

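The crop confirms the orange T-toggle on its grey block (bar along about +30°). The tray is nearly axis-aligned, with the slot at about (0.554,-0.164). Next: check which yaws are feasible, look at the slot from above, then at the toggle.

```bash
cat >> h.py <<'E'
def R(deg):
    c,s=np.cos(np.radians(deg)),np.sin(np.radians(deg)); return np.array([[c,s,0],[s,-c,0],[0,0,-1.]])
def wrist(name):
    from bench import bot,viewer
    s=bot.get_state();p,d=viewer.capture("wrist");k=viewer.camera_params("wrist")
    W=np.eye(4);W[:3,:3]=s["tcp_rot"];W[:3,3]=s["ee_pos"];T=W@k["mount"]
    cv2.imwrite(f"pics/{name}.png",p);np.savez(name+".npz",p=p,d=d,T=T,fx=k["fx"],fy=k["fy"],cx=k["cx"],cy=k["cy"])
    return p,d,cloud(p,d,k,T)
E
python3 - <<'E'
from h import *
from bench import *
for nm,pos,ys in(("tog",[.409,.261,.2],(30,210)),("slot",[.554,-.164,.2],(0,90,180,270)),("slotlow",[.554,-.164,.11],(0,90,180,270))):
    for y in ys:
        q=inverse_kinematics(pos,R(y));print(nm,y,None if q is None else np.round(q,2))
E
```

```text
tog 30 [-0.89  0.6   0.36  2.04 -0.38  0.57 -1.31]
tog 210 [-0.39  0.6  -0.43  2.01  0.42  0.62  0.99]
slot 0 [-0.03  0.71  0.42  1.77 -0.41  0.74 -0.97]
slot 90 [ 0.22  0.67 -0.02  1.76  0.02  0.71  0.19]
slot 180 [ 0.46  0.7  -0.43  1.74  0.39  0.78  1.41]
slot 270 [-0.32  0.94  1.09  1.79 -0.97  1.05 -2.  ]
slotlow 0 [ 0.08  0.82  0.23  1.83 -0.34  0.53 -1.04]
slotlow 90 [ 0.29  0.81 -0.14  1.82  0.2   0.53  0.02]
slotlow 180 [ 0.51  0.85 -0.52  1.81  0.66  0.66  1.17]
slotlow 270 [ 0.65  0.93 -0.81  1.8   0.9   0.83  2.53]
```

```bash
python3 - <<'E'
from h import *
from bench import *
bot.move_to([.409,.261,.26],R(210))
bot.move_to([.554,-.164,.24],R(180))
p,d,P=wrist("w_slot");
print(bot.get_state()["t"])
cv2.imwrite("pics/w_slot_c.png",cv2.resize(p[120:320,140:420],(784,560),interpolation=2))
E
```

```text
3.4167
```

View pics/w_slot_c.png

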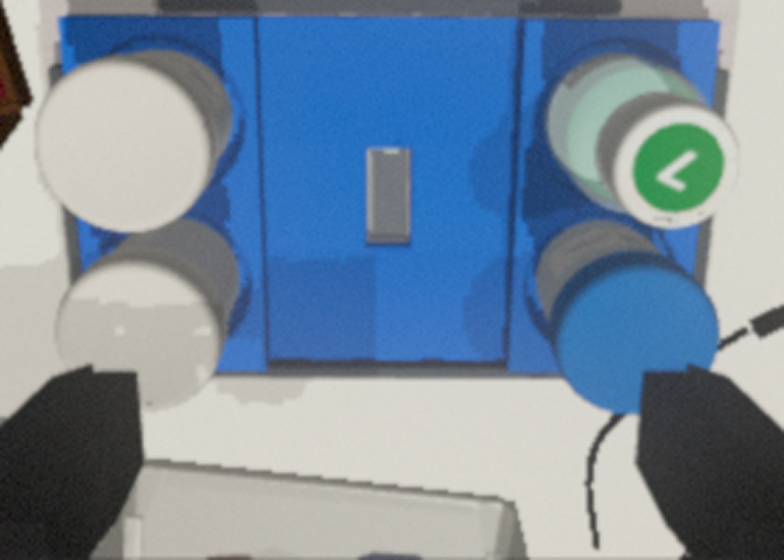

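The slot is seen as a grey rectangle in the crop, x 366–410, y 148–243, with all four pots around it. Project it, then go and look at the toggle from above.

```bash
cat >> h.py <<'E'
def ray(f,u,v,z):
    T=f["T"];r=T[:3,:3]@np.array([(u-f["cx"])/f["fx"],(v-f["cy"])/f["fy"],1.]);return (T[:3,3]+r*(z-T[2,3])/r[2])[:2]
E
python3 - <<'E'
from h import *
from bench import *
f=np.load("w_slot.npz");P=cloud(f["p"],f["d"],f,f["T"])
c=[ray(f,140+u/2.8,120+v/2.8,.078) for u,v in((366,148),(410,148),(410,243),(366,243))]
print(np.round(c,4),np.mean(c,0))
p=f["p"].astype(int);m=(p[...,0]-p[...,2]<60).astype(np.uint8);k,l,st,ce=cv2.connectedComponentsWithStats(m[165:215,265:292])
for i in range(1,k):
  if st[i,4]>50:
    v,u=np.nonzero(l==i);q=np.array([ray(f,a+265,b+165,.078) for a,b in zip(u,v)]);print(st[i],rect(q),q.mean(0))
print("floor z",np.median(P[150:160,270:285,2]))
# tray yaw: edges of holder blocks: crop line (257,17)-(267,365)
a,b=ray(f,140+257/2.8,120+17/2.8,.088),ray(f,140+267/2.8,120+365/2.8,.088);print("edge",a,b)
a,b=ray(f,140+519/2.8,120+17/2.8,.088),ray(f,140+508/2.8,120+365/2.8,.088);print("edge",a,b)
bot.move_to([.409,.261,.26],R(210))
bot.move_linear([.409,.261,.20],velocity=.2)
p,d,P=wrist("w_tog")
hsv=cv2.cvtColor(p,cv2.COLOR_BGR2HSV);m=(hsv[...,0]>3)&(hsv[...,0]<17)&(hsv[...,1]>150)&(d>0)
t=P[m&(P[...,2]>.088)];print("top",len(t),t.mean(0),rect(t[:,:2]))
cv2.imwrite("pics/w_tog_c.png",cv2.resize(p[100:300,140:420],(784,560),interpolation=2))
E
```

```text
[[ 0.5388 -0.169 ]
 [ 0.5388 -0.1539]
 [ 0.5727 -0.1536]
 [ 0.5728 -0.1691]] [ 0.55579458 -0.16142277]
[  6   8  16  34 533] ((555.4578857421875, -161.4979705810547), (32.979068756103516, 14.747005462646484), 0.0769704207777977) [ 0.55509937 -0.16161737]
floor z 0.07824875964364747
edge [ 0.49490098 -0.20297591] [ 0.61512917 -0.20435539]
edge [ 0.4947437 -0.1200925] [ 0.6150438  -0.11863639]
top 816 [0.4087582  0.26100195 0.11862859] ((405.4605407714844, 255.91683959960938), (56.171749114990234, 135.54177856445312), 29.440845489501953)
```

View pics/w_tog_c.png

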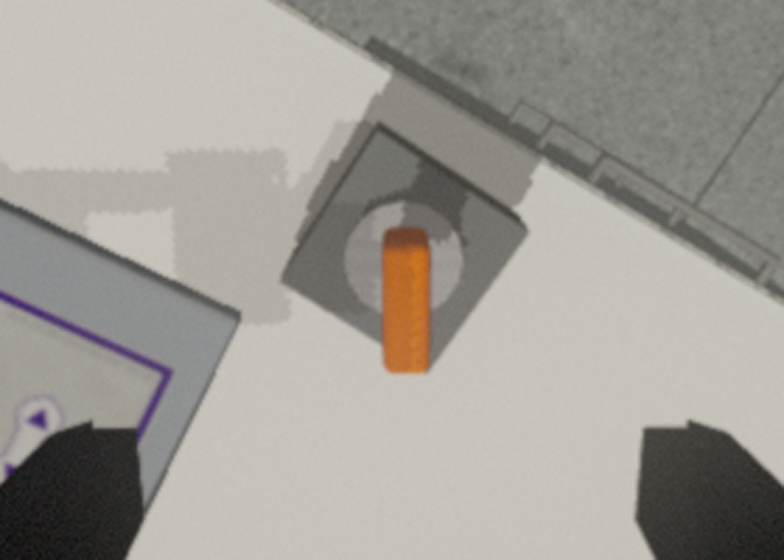

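The bar is vertical in the crop (x 383–430, top face y ≈248–372), aligned with tool x; block and collar lie beneath it. Compute its centre and grasp.

```bash
python3 - <<'E'
from h import *
from bench import *
f=np.load("w_tog.npz")
c=np.array([ray(f,140+u/2.8,100+v/2.8,.096) for u,v in((383.5,247),(430,247),(429,373),(384,373))]);m=c.mean(0)
print(c.round(4),m, np.degrees(np.arctan2(*(c[0]-c[3]+c[1]-c[2])[::-1])))
fingers.move_gripper(.05)
bot.move_linear([*m,.068],velocity=.1)
s=bot.get_state();print(s["ee_pos"],s["contact_force"])
fingers.move_gripper(0.0)
s=bot.get_state();print(s["gripper_width"],s["grip_force"],s["contact_force"])
bot.move_linear([*m,.15],velocity=.08)
s=bot.get_state();print(s["t"],s["gripper_width"],s["contact_force"],s["ft_torque"])
p,d,P=wrist("w_held")
cv2.imwrite("pics/w_held_c.png",cv2.resize(p[140:420,100:470],(740,560),interpolation=2))
E
```

```text
[[0.3972 0.2518]
 [0.3907 0.2632]
 [0.4235 0.2823]
 [0.4301 0.2708]] [0.4103399  0.26702699] -149.9105673226083
[0.4106264  0.26714914 0.0684504 ] [ 0.34016661 -0.61099216 -0.65020364]
0.014043990070361792 29.999929829500616 [ 0.82711156 -0.11562651  0.31423928]
9.5583 0.013633824821761842 [-0.03678065  0.48199827 -1.01988247] [0.07163532 0.03408945 0.04228498]
```

View pics/w_held_c.png

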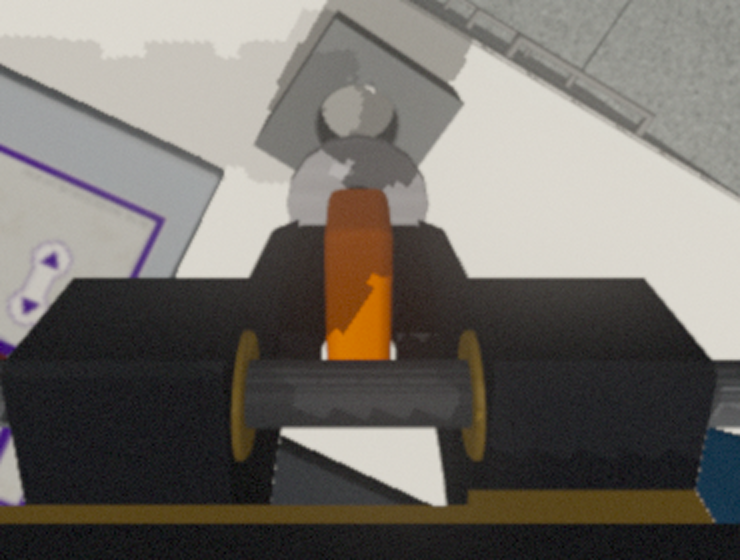

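The toggle is held: orange bar between the pads, collar arc in the crop spanning x 289–428 with top at (358,137), block empty above it. Compute the toggle's centre in the tool frame.

```bash
python3 - <<'E'
from h import *
from bench import *
f=np.load("w_held.npz");s=bot.get_state();k=viewer.camera_params("wrist")
P=cloud(f["p"],f["d"],f,k["mount"])   # tool coords
def rt(u,v,z):
    return ray(dict(T=k["mount"],**{n:k[n] for n in("fx","fy","cx","cy")}),100+u/2,140+v/2,z)
print("bottom near edge",rt(358,137,.036),"top z",rt(358,137,.031)," L/R top",rt(289,203,.031),rt(428,203,.031),rt(289,203,.036),rt(428,203,.036))
print("bar top near edge z=-.028",rt(328,188,-.002),rt(388,188,-.002),[rt(328,188,-.028),rt(388,188,-.028),rt(326,275,-.028),rt(392,275,-.028)])
for v in range(136,235,6):
    r=P[140+v//2,100+358//2];print(v,r.round(4),end=" | ")
m=(P[...,2]>.026)&(P[...,2]<.034)&(np.abs(P[...,1])<.04)&(np.abs(P[...,0])<.04)
q=P[m];print(m.sum(),q.min(0),q.max(0),np.percentile(q[:,2],[5,50,95]))
E
```

```text
bottom near edge [0.01956828 0.0001964 ] top z [0.02114373 0.00019373]  L/R top [ 0.00088749 -0.02004717] [0.00083746 0.02069159] [-0.0012598 -0.0206159] [-0.00131123  0.0212729 ]
bar top near edge z=-.028 [ 0.01889263 -0.00693706] [0.01887532 0.00726605] [array([ 0.02936699, -0.00566764]), array([0.0293528 , 0.00597312]), array([ 0.01041608, -0.00635081]), array([0.01039905, 0.00702648])]
136 [0.0209 0.0002 0.0328] | 142 [0.0198 0.0002 0.0306] | 148 [0.0179 0.0002 0.0308] | 154 [0.0159 0.0002 0.0314] | 160 [0.0142 0.0002 0.0309] | 166 [0.0123 0.0002 0.0312] | 172 [0.0108 0.0002 0.0303] | 178 [0.0084 0.0002 0.0317] | 184 [0.0073 0.0002 0.0298] | 190 [ 0.0196  0.0002 -0.0051] | 196 [ 0.0203  0.0002 -0.0103] | 202 [ 0.0202  0.0002 -0.0134] | 208 [ 0.0207  0.0002 -0.0178] | 214 [ 0.0202  0.0002 -0.0199] | 220 [ 0.0204  0.0001 -0.0232] | 226 [ 0.0199  0.0001 -0.0251] | 232 [ 0.0199  0.0001 -0.0278] | 2080 [-0.00719171 -0.02104663  0.02822577] [0.02132984 0.02019451 0.03398194] [0.02963577 0.03067121 0.03192558]
```

Toggle centre is within about 0.5 mm of the tool axis. Carry it above the slot and measure the visible half of the slot from nearer.

```bash
python3 - <<'E'
from h import *
from bench import *
x,y,z=bot.get_state()["ee_pos"]
bot.move_linear([x,y,.25],velocity=.15)
bot.move_to([.5555,-.1615,.25],R(180))
bot.move_linear([.5555,-.1615,.185],velocity=.1)
bot.sleep(.3)
s=bot.get_state();print(s["t"],s["ee_pos"],s["gripper_width"],s["tcp_rot"].round(4))
p,d,P=wrist("w_near")
cv2.imwrite("pics/w_near_c.png",cv2.resize(p[90:290,180:380],(600,600),interpolation=2))
E
```

```text
13.1833 [ 0.55575628 -0.16157155  0.18547324] 0.013724644433286897 [[-1.e+00  1.e-04  9.e-04]
 [ 1.e-04  1.e+00 -2.e-04]
 [-9.e-04 -2.e-04 -1.e+00]]
```

View pics/w_near_c.png

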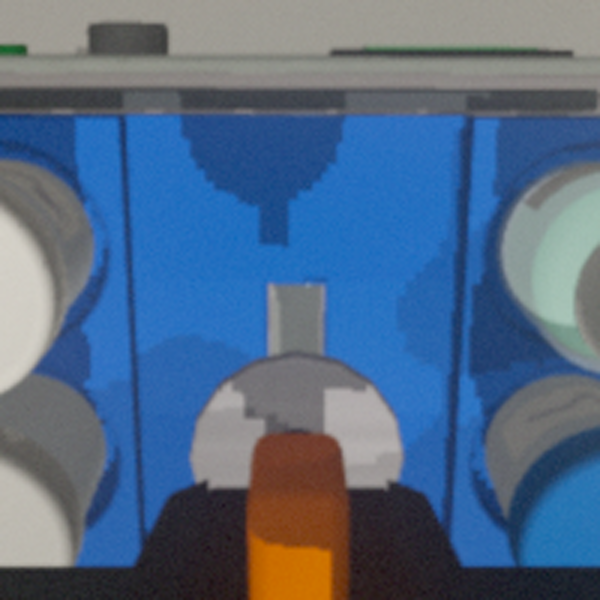

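The upper half of the slot shows at crop x 266–326, near end y 283, just ahead of the collar (arc top at (297,353)).

```bash
python3 - <<'E'
from h import *
f=np.load("w_near.npz")
g=lambda u,v,z:ray(f,180+u/3,90+v/3,z)
print("end corners",g(266.5,283,.078),g(326,283,.078),g(266.5,350,.078),g(326,350,.078))
print("tray edge",g(297,115,.078),"holders",g(122,115,.088),g(473,115,.088),g(145,560,.088),g(447,560,.088))
print("collar L/R",g(190,450,.1545),g(404,450,.1545),"arc",g(297,353,.1495),g(297,353,.1545))
E
```

```text
end corners [ 0.53848255 -0.16912381] [ 0.53850341 -0.15337329] [ 0.55704777 -0.16931534] [ 0.55706994 -0.15322722]
tray edge [ 0.49519511 -0.16100708] holders [ 0.49448937 -0.20328682] [ 0.49459095 -0.11849812] [ 0.61510396 -0.20345458] [ 0.6152355 -0.1193692]
collar L/R [ 0.55376638 -0.18202679] [ 0.55382747 -0.14028842] arc [ 0.53553816 -0.1611351 ] [ 0.53397376 -0.16113968]
```

```bash
python3 - <<'E'
from h import *
from bench import *
X,Y=.5557,-.1613
for z in(.150,.136,.131,.127,.123,.119,.1160):
    bot.move_linear([X,Y,z],R(180),velocity=.04)
    s=bot.get_state();print(z,s["ee_pos"].round(4),np.round(s["contact_force"],2),round(s["t"],1))
    if abs(s["contact_force"][2])>8 or np.linalg.norm(s["contact_force"])>10: print("contact");break
print(s["ft_torque"],s["gripper_width"])
E
```

```text
0.15 [ 0.5559 -0.1613  0.1502] [ 0.46 -0.43 -0.32] 14.3
0.136 [ 0.5556 -0.1613  0.1357] [ 0.01 -0.04 -0.47] 14.8
0.131 [ 0.5555 -0.1613  0.1308] [0.67 0.65 0.13] 15.0
0.127 [ 0.5555 -0.1613  0.1268] [ 0.27  0.53 -0.27] 15.3
0.123 [ 0.5555 -0.1613  0.1227] [0.36 0.24 0.19] 15.5
0.119 [ 0.5555 -0.1612  0.1187] [ 0.56 -0.77 -1.35] 15.8
0.116 [ 0.5555 -0.1613  0.1158] [-0.63  0.34 -1.09] 16.0
[-0.00924226 -0.03749937 -0.02779098] 0.01376095667027035
```

In with no contact. Turn in small steps.

```bash
python3 - <<'E'
from h import *
from bench import *
X,Y=.5557,-.1613
bot.sleep(.3)
for a in range(170,89,-10):
    bot.move_to([X,Y,.116],R(a))
    s=bot.get_state();n=np.linalg.norm(s["contact_force"]);print(a,s["ee_pos"].round(4),np.round(s["contact_force"],1),np.round(s["ft_torque"][2],2),round(s["t"],1))
    if n>15: print("contact");break
E
```

```text
170 [ 0.5558 -0.1613  0.1161] [-0.1 -0.5 -1. ] -0.01 16.6
160 [ 0.5557 -0.1613  0.116 ] [-0.3 -0.3 -0.7] -0.0 16.8
150 [ 0.5557 -0.1613  0.116 ] [ 0.3  0.  -0.6] 0.02 17.1
140 [ 0.5557 -0.1613  0.116 ] [-0.3  0.2 -0.6] -0.01 17.3
130 [ 0.5557 -0.1613  0.116 ] [ 0.1  0.  -0.5] -0.02 17.6
120 [ 0.5556 -0.1613  0.116 ] [ 0.6  0.1 -1.5] -0.02 17.8
110 [ 0.5556 -0.1613  0.1159] [-0.5 -0.1 -1. ] 0.03 18.1
100 [ 0.5556 -0.1613  0.116 ] [ 0.2  0.2 -1. ] -0.03 18.3
90 [ 0.5556 -0.1613  0.1159] [ 0.2 -0.1 -0.7] -0.0 18.6
```

Lower to seat the collar, release with a small opening, and rise.

```bash
python3 - <<'E'
from h import *
from bench import *
X,Y=.5557,-.1613
bot.sleep(.3)
for z in(.115,.1145,.114,.1135,.113,.1125):
    bot.move_linear([X,Y,z],R(90),velocity=.02)
    s=bot.get_state();print(z,s["ee_pos"].round(4),np.round(s["contact_force"],1))
    if s["contact_force"][2]>3: break
fingers.move_gripper(.04);bot.sleep(.2)
bot.move_linear([X,Y,.22],velocity=.08)
bot.move_linear([X+.0,Y,.25],velocity=.1);bot.sleep(.3)
s=bot.get_state();print(s["t"],s["ee_pos"],np.round(s["contact_force"],1))
p,d,P=wrist("w_end");a=p
b,d2=viewer.capture("side")
cv2.imwrite("pics/end.png",np.hstack([cv2.resize(a,(400,300),interpolation=3),cv2.resize(b[170:320,245:395],(300,300),interpolation=2)]))
E
```

```text
0.115 [ 0.5556 -0.1613  0.1149] [-0.1 -0.6 -0.3]
0.1145 [ 0.5557 -0.1613  0.1145] [ 0.7  0.1 -0.4]
0.114 [ 0.5558 -0.1613  0.1141] [-0.5 -0.8 -0.8]
0.1135 [ 0.5557 -0.1613  0.114 ] [-2.2 -0.4  5.4]
22.875 [ 0.5554057  -0.16120714  0.24943825] [ 0.3 -0.4  1.2]
```

View pics/end.png

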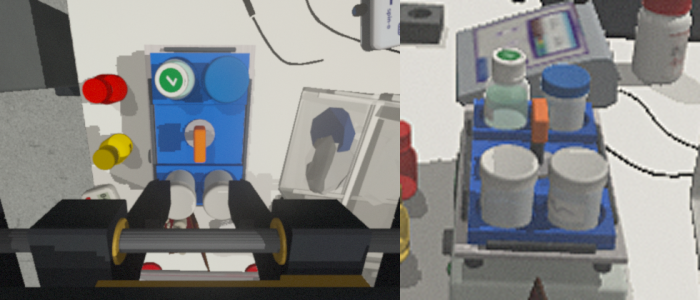

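The toggle stands upright and crosswise (bar along y, at (200,143)), with its collar on the tray. The pots and vial are in their holes and the gripper is clear.

```bash
python3 -c "
from bench import bot
print(bot.finish_job())"
```

```text
the job is handed in; nothing more can be done
None
```

The tray is fastened: the toggle is through the slot, turned crosswise and released with its collar on the tray, the pots and vial are still in their holes, and the job was handed in at about 23 s (no verdict was returned).

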